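Draw the enclosure's end plate tight with the cam lock

ROBOT

A 6-joint arm with a two-finger parallel gripper is mounted at the origin on a cart in front of the work surface, level with it; the furniture and walls round the work are solid. World frame = base frame: x ahead of the robot, y to its left, z up, the work surface at z = 0. Lengths are in mm, angles in rad, forces in N, time in s.
With the tool pointing down it reaches from about 300 to 775 mm from the base axis. Payload 14.6 kg.
Tool frame: the origin (TCP) lies at the very end of the fingers, on their centre line; the grasp point (between the pads) lies 19 mm behind it; z points along the fingers, y is the line along which they close (so a half turn about z gives the same grasp; the last joint's range is limited). The gripper opens to 94 mm and grips with 3 to 60 N. Pads are 16 mm wide; open, the fingers measure 119 mm over their backs; the gripper's body (75 mm by 177 mm) begins 78 mm behind the grasp point.
Start: joints at [-1.334, 0.3, 1.521, -0, 1.321, -0.067], TCP at [164.525, -524.806, 205.446] pointing down, gripper open.
Joint ranges: [-3.03, 3.03], [-0.79, 2.21], [0.23, 2.52], [-1.04, 4.18], [0, 3.07], [-2.55, 2.55]. Speed limits (rad/s): [2.22, 2.22, 2.57, 3.14, 3.14, 3.14].

INTERFACE

Orientations are given as [roll, pitch, yaw] about the fixed x, y, z axes, in that order (R = Rz(yaw) Ry(pitch) Rx(roll)).
In Python, from cell import manip gives the robot as it stands.
- The arm moves only by the tool servo_tool, never from a script. Its argument "motion" is a list that holds one entry, the list of rows, each a list of 7 numbers: the shift along the world's x, y, z as a fraction of full scale, then the turn, a rotation vector about the world's x, y, z as a fraction of full scale, then the closure, from 0 (fully open) to 1 (shut). In form: [[[x, y, z, rx, ry, rz, gripper], ...]]. A call has 1 to 10 rows; each row is the pose to reach, as a shift and turn from the pose commanded when the call began, turning the shorter way round; what a row does not reach only later rows make up. Full scale, the value 1, is 0.5 m for a shift and pi rad for a turn. A row lasts 1/10 s, in which the tool goes at most 50 mm and 8.59 degrees, less where a joint would pass 70% of its speed; a pose out of reach is approached as far as the arm can. A call with a number of a shift or a turn outside -1 to 1 is refused whole. A call with a gripper value outside its range is refused whole. The fingers move at their own pace and stop on an object; "newtons" is the grip in N (left out, the last holds). Time passes only in rows, so rows that repeat a pose let the fingers close. It gives the time, the measured TCP pose, the force, the opening and the grip force at its end, in the units of the state.
- manip.read_state(): the state, without advancing time (a new reading comes with each control period).
- manip.camera(name): name is "scene" or "top" or "wrist"; returns a dict with "frame" (400x640x3 uint8, red, green, blue), "range_z" (400x640 float32, mm along the optical axis (not along the pixel's ray), 0 where there is no reading), "vfov" (degrees; the focal length in pixels is half the picture's height over the tangent of half this angle, whatever the lens; pixels are square), "cx", "cy" (the principal point, pixels), "cam_to_world" (4x4, takes a point from camera to world coordinates). Camera axes: x right, y down, z forward; pixel columns grow to the right and rows downward; lengths in mm; the calibration is good to about 2 mm. A picture is of the moment at which its call begins.
- manip.sign_off(): hands the job in; it is judged then, once.
The state is a dict: "clock": time; "joints": joint angles; "qd": joint speeds; "effort": joint torques, N m; "eef_pos": TCP position; "eef_rot": TCP orientation; "wrist_force": force on the tool from outside, world axes, zero at the start; "moment": the same for the moment, N m; "finger_gap": finger opening in mm; "finger_force": force on a finger pad.
Only numpy, scipy, OpenCV 4.12 (cv2) and the standard library are available. Lean on these libraries where they do the work, as an engineer would, in place of code of your own. Each camera call takes 0.05 s, during which the arm holds its last target. There are 200 camera calls.

TASK

Close the joint of the small enclosure with its cam lock: take the wide-blade screwdriver from its stand, set its blade in the slot of the cam disc and turn the disc clockwise, so that it grabs the bolt head and draws the end plate in. Stop as soon as you feel the plate come up snug against the rubber strip and do not force it beyond that; then put the screwdriver back upright in its stand. Leave everything else alone, and touch the disc and the plate only with the screwdriver.

Things in the scene. Friction and masses are not known exactly. Their poses are not given: they have to be found in the camera images.
- enclosure: Fixed frame: aluminium base plate 150 x 104 x 6 mm on the bench, carrying guide rails and a black lock block (75 x 80 mm, top 39 mm above the bench). Origin: on the bench under the cam disc's axis. x points from the disc out to the end plate (base plate reaches from -48 to +102 mm along x), z up. A stiff rubber strip on the lock block's front meets the end plate.
- cam_disc: Round steel disc, 46 mm across, flush in the lock block's top (top face 38.7 mm above the bench). Origin on its vertical axis at bench height, z up. Tightens CLOCKWISE from above (its yaw falls). Starts with its x axis within 0.2 rad of the enclosure's x; can turn from there to 2.1 rad clockwise. Hinge friction 0.06 N m: it stays where it is left.
- cam_slot (a point): Centre of the floor of the disc's one straight slot, on the disc's axis, 32.5 mm above the bench; axes as the disc's. Slot 22 mm long, 4.2 mm wide (mouth bevelled to 7.6 mm), 6 mm deep. Its long direction is the disc's own x axis turned by +0.75 rad (anticlockwise) about z.
- end_plate: Loose aluminium end plate, 80 mm wide, 42 mm tall, foot 50 mm long, 0.35 kg, between the guide rails. Origin: centre of the lower edge of its inner face, 6 mm above the bench; x points away from the lock block. It is drawn in by 0.8 to 6 mm before it meets the rubber strip; where it meets it differs each time, at 0.35 to 1.4 rad of disc turn, and cannot be seen.
- tool_stand: Fixed grey tool stand: foot 86 x 86 x 6 mm, block 60 x 60 mm, top 77 mm above the bench, with one upright square hole, 25 x 25 mm, through its centre. Origin: centre of the underside.
- stand_mouth (a point): Centre of the mouth of the stand's hole, 77 mm above the bench.
- driver_handle (a point): Middle of the black handle of the wide-blade screwdriver (0.10 kg), upright in the stand, blade down. Handle 56 mm long (28 mm above and below this point), 28 mm along the driver's x, 22 mm between its flat sides, which face the driver's +y and -y: grip on these. z up. Square collar 36 x 36 x 6 mm below the handle, underside 34 mm below this point, rests on the stand's top.
- driver_tip (a point): Middle of the end of the driver's blade, 96 mm below the handle's middle. The flat blade is 19 mm wide along the driver's x, 3 mm thick along its y and 16 mm long; above it a round shank 8 mm thick to the collar. In the stand the tip is 15 mm above the bench.
- flux_jar: Bystander: jar, 41 mm across, 37 mm tall. Leave alone.
- tissue_box: Bystander: small white packet, 50 x 72 x 28 mm. Leave alone.
- solder_spool: Bystander: small spool, 56 x 62 x 39 mm. Leave alone.
- bolt_head (a point): Head (6 mm round) of the bolt fixed in the end plate, in the cam disc's mouth, under the disc. From about 0.4 rad of turn the disc draws it in by 6 mm per rad at 0.05 to 0.1 N m; once the plate meets the rubber strip the torque climbs by about 0.1 N m per 0.08 rad of the driver. Snug: about 0.2 to 0.3 N m; stop near 0.25 N m, turning in small steps.
- rubber_strip (a joint): Compression (m) of the black rubber strip on the lock block's front, 25 N per mm; 0 until the end plate touches it. Snug is 0.25 mm to 0.8 mm: less is loose, more crushes it (failure). So small a movement is felt in the turning torque rather than seen.

How it is judged:
By the outcome, as a careful person would: the job done as asked, in the order asked, and still so for the second after the job is handed in, with the robot touching nothing.
It also fails if it takes over 72 s, if anything falls off the work surface, if the arm or the gripper's body presses on something with over 40 N, if the wrist force passes 120 N, or if a joint passes its speed limit or range.

## Working session

There is one attempt and no reset: what is moved stays moved. The work goes in short steps, Python scripts to look and compute and a tool call to move; the robot and the scene stay as the last step left them, time stands still between calls to the robot, and variables do not carry over. Pictures are saved under pics/ and viewed, at most 13 in all, crops included, and the job is handed in when it is done.

Besides the shell and the picture viewer there is one more tool, called after ">>>" by a JSON object that holds its "api" and its "payload". servo_tool: Moves the arm, as the interface text tells. Its arguments: {"type":"object","properties":{"motion":{"type":"array"},"newtons":{"type":"number"}},"required":["motion"]}

```bash
mkdir -p pics; cat > h.py <<'E'
import numpy as np, cv2, pickle
from cell import manip
def grab(n):
    c=manip.camera(n); pickle.dump({k:c[k] for k in c},open(f'pics/{n}.pkl','wb')); return c
def load(n): return pickle.load(open(f'pics/{n}.pkl','rb'))
def f(c): return 200/np.tan(np.radians(c['vfov'])/2)
def ray(c,u,v,z):  # intersect with world height z
    M=np.array(c['cam_to_world']);d=M[:3,:3]@np.array([(u-c['cx'])/f(c),(v-c['cy'])/f(c),1]);o=M[:3,3]
    return o+d*(z-o[2])/d[2]
def cloud(c):
    M=np.array(c['cam_to_world']);v,u=np.mgrid[0:400,0:640];z=c['range_z']
    p=np.stack([(u-c['cx'])/f(c)*z,(v-c['cy'])/f(c)*z,z],-1)@M[:3,:3].T+M[:3,3]
    return p
E
python3 - <<'E'
from h import *
for n in('top','scene'):
    c=grab(n);cv2.imwrite(f'pics/{n}0.png',c['frame'][...,::-1]);print(n,c['vfov'],np.round(c['cam_to_world'],3).tolist())
s=manip.read_state();print(s)
E
```

```text
top 55.97170617243035 [[-0.029, -0.992, 0.122, 440.065], [-1.0, 0.029, -0.003, 208.78], [-0.0, -0.122, -0.993, 1179.62], [0.0, 0.0, 0.0, 1.0]]
scene 42.4557083644728 [[-0.297, -0.659, 0.691, -219.302], [-0.955, 0.194, -0.226, 454.07], [0.015, -0.727, -0.686, 890.337], [0.0, 0.0, 0.0, 1.0]]
{'clock': 0.1, 'joints': array([-1.33360269e+00,  3.00413155e-01,  1.52148732e+00,  3.20042204e-05,
        1.32066493e+00, -6.66097846e-02]), 'qd': array([-3.22583166e-04, -1.52381356e-03, -1.16587619e-05, -1.65897750e-03,
        3.66069378e-04,  1.08656780e-03]), 'effort': array([ 1.50718690e-03, -5.32643723e+01, -3.53282583e+01,  7.09455600e-02,
        2.35177344e-02, -5.70380394e-05]), 'eef_pos': array([ 164.48336681, -524.60577551,  204.95776891]), 'eef_rot': array([-3.14062413e+00, -9.56782939e-05,  3.03795435e-01]), 'wrist_force': array([ 0.30750219, -1.2282703 ,  0.25135659]), 'moment': array([-0.00640294,  0.05744331,  0.00674663]), 'finger_force': 0.0, 'finger_gap': 94.00516620142525}
```

View pics/top0.png

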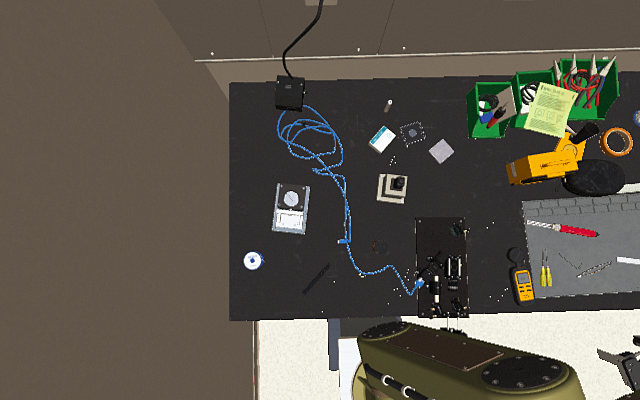

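View pics/scene0.png

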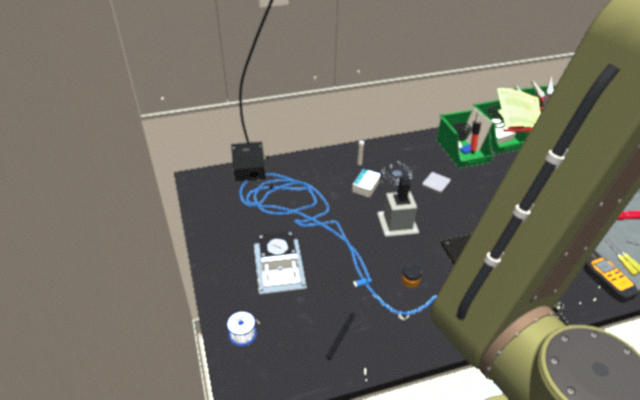

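The top view shows the enclosure at about (291,207) with its disc at (291,199), and the stand with the driver at about (394,187). I'll enlarge both.

```bash
python3 - <<'E'
from h import *
c=load('top');F=c['frame'][...,::-1]
a=cv2.resize(F[175:240,262:322],None,fx=6.5,fy=6.5,interpolation=cv2.INTER_CUBIC)
b=cv2.resize(F[160:225,362:422],None,fx=6.5,fy=6.5,interpolation=cv2.INTER_CUBIC)
cv2.imwrite('pics/crop1.png',np.hstack([a,b]))
P=cloud(c)
for n,(u0,u1,v0,v1) in dict(stand=(370,415,165,210),enc=(268,316,178,240)).items():
    Q=P[v0:v1,u0:u1].reshape(-1,3);print(n)
    for lo,hi in ((3,9),(34,43),(42,50),(70,84),(125,150)):
        m=(Q[:,2]>lo)&(Q[:,2]<hi);
        if m.sum()>5:
            r=cv2.minAreaRect(Q[m,:2].astype(np.float32));print(lo,hi,m.sum(),Q[m].mean(0).round(1),np.round(r[0],1),np.round(r[1],1),round(r[2],1))
E
```

```text
stand
3 9 330 [600.6 -18.9   5.1] [608.7 -28.6] [139.6 141.3] 87.3
34 43 16 [587.5  -9.3  38. ] [587.3  -9.6] [73.  34.6] 41.6
42 50 14 [598.1  -5.3  45.8] [591.9  -8.1] [81.9 40.5] 36.0
70 84 284 [601.4 -20.5  78.1] [605.1 -25. ] [60.2 60.5] 80.6
125 150 86 [604.6 -24.1 139.9] [605.8 -26.2] [22.9 27.3] 79.8
enc
3 9 427 [540.5 288.7   5.5] [550.3 290.4] [147.8 192.1] 88.4
34 43 636 [581.4 288.6  38.6] [562.  291.4] [ 80.  120.7] 82.0
42 50 116 [551.1 293.5  45.8] [576.1 289.4] [79.2 91.4] 82.3
```

View pics/crop1.png

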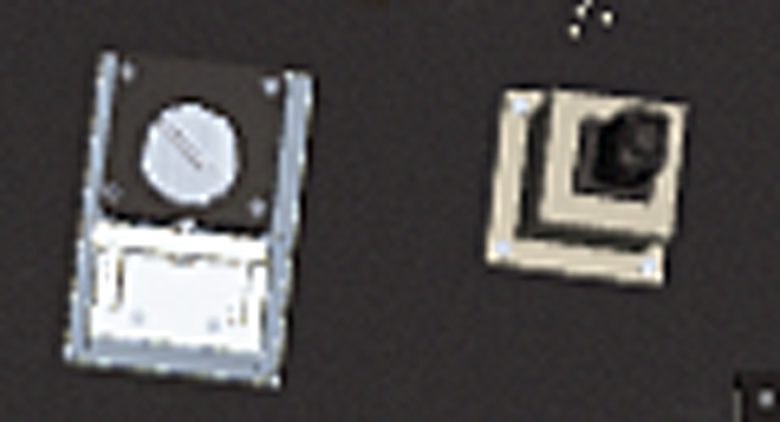

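>>> {"api": "servo_tool", "payload": {"motion": [[[0,0,0.2,0,0,0.2,0],[0,0,0.2,0,0,0.2,0],[0.1,0.2,0.2,0,0,0.2,0],[0.2,0.3,0.2,0,0,0.2,0],[0.3,0.4,0.2,0,0,0.3,0],[0.35,0.5,0.2,0,0,0.4,0],[0.4,0.6,0.2,0,0,0.4,0],[0.5,0.7,0.2,0,0,0.4,0],[0.6,0.8,0.2,0,0,0.4,0],[0.6,0.8,0.2,0,0,0.4,0]]]}}

```text
clock: 1.1
eef_pos: [400.2, -200.6, 305.5]
eef_rot: [3.141, 0.0, 1.563]
wrist_force: [1.4, -1.0, -0.4]
finger_gap: 94.1
finger_force: 0.0
```

```bash
python3 -c "
from h import *
s=manip.read_state();print(s['clock'],s['eef_pos'],s['eef_rot'],s['joints'])"
```

```text
1.1 [ 400.15679143 -200.56580748  305.50650011] [3.14145782e+00 1.43522314e-04 1.56252666e+00] [-5.46448277e-01  4.85984919e-03  1.62952380e+00 -5.42337042e-05
  1.50701967e+00 -5.38175172e-01]
```

>>> {"api": "servo_tool", "payload": {"motion": [[[0.1,0.09,0,0,0,0.05,0],[0.2,0.17,0,0,0,0.1,0],[0.25,0.2,0,0,0,0.15,0],[0.3,0.25,0,0,0,0.2,0],[0.36,0.3,0,0,0,0.25,0],[0.4,0.34,0,0,0,0.3,0],[0.4,0.34,0,0,0,0.35,0],[0.4,0.34,0,0,0,0.4,0],[0.4,0.34,0,0,0,0.45,0],[0.4,0.34,0,0,0,0.45,0]]]}}

```text
clock: 2.1
eef_pos: [599.3, -32.4, 305.0]
eef_rot: [-3.142, -0.001, 2.98]
wrist_force: [-0.2, -0.5, -0.0]
finger_gap: 93.9
finger_force: 0.0
```

```bash
python3 - <<'E'
from h import *
s=manip.read_state();print(s['clock'],s['eef_pos'],s['eef_rot'],s['joints'])
c=grab('wrist');cv2.imwrite('pics/w1.png',c['frame'][...,::-1]);print(c['vfov'],np.round(c['cam_to_world'],3).tolist())
P=cloud(c).reshape(-1,3)
for lo,hi in ((3,9),(74,80),(80,86),(134,145)):
    Q=P[(P[:,2]>lo)&(P[:,2]<hi)&(abs(P[:,0]-605)<60)&(abs(P[:,1]+26)<60)]
    if len(Q)>9:
        r=cv2.minAreaRect(Q[:,:2].astype(np.float32));print(lo,hi,len(Q),Q.mean(0).round(1),np.round(r[0],1),np.round(r[1],1),round(r[2],1))
E
```

```text
2.1 [599.31397005 -32.35699235 304.98604709] [-3.14152432e+00 -8.49149092e-04  2.98010016e+00] [-1.14943568e-01  3.66143518e-01  1.20635337e+00 -2.87509044e-05
  1.56994717e+00 -1.52424740e+00]
68.43340669236093 [[0.162, 0.945, 0.283, 516.967], [0.987, -0.155, -0.046, -19.409], [0.0, 0.287, -0.958, 485.506], [0.0, 0.0, 0.0, 1.0]]
3 9 914 [588.2 -25.    6.9] [605.4 -26.1] [119.  119.8] 0.0
74 80 991 [598.1 -23.8  78.3] [603.1 -25.2] [60.1 59.3] 80.6
80 86 297 [598.9 -25.6  83.7] [598.  -24.2] [56.2 51.4] 77.5
134 145 240 [602.1 -26.4 139.7] [604.5 -26.5] [20.9 28.1] 81.2
```

View pics/w1.png

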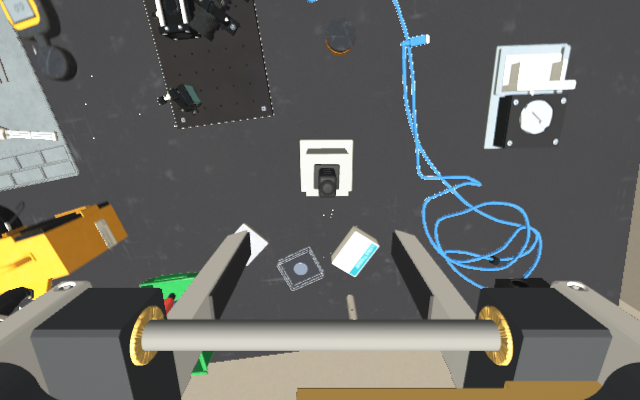

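The wrist view shows the driver upright in the stand at about (327,180) with the fingers lined up. The enclosure is visible at (530,95), with the disc at (537,117). I'll descend and grip.

>>> {"api": "servo_tool", "payload": {"motion": [[[0.01,0.012,-0.08,0,0,0,0],[0.01,0.012,-0.16,0,0,0,0],[0.01,0.012,-0.24,0,0,0,0],[0.01,0.012,-0.32,0,0,0,0],[0.01,0.012,-0.37,0,0,0,0],[0.01,0.012,-0.41,0,0,0,0],[0.01,0.012,-0.424,0,0,0,0],[0.01,0.012,-0.424,0,0,0,0.3],[0.01,0.012,-0.424,0,0,0,0.6],[0.01,0.012,-0.424,0,0,0,0.72]]], "newtons": 15}}

```text
clock: 3.15
eef_pos: [604.9, -26.5, 94.7]
eef_rot: [3.141, 0.002, 2.974]
wrist_force: [-0.8, -0.5, -0.6]
finger_gap: 73.6
finger_force: 0.0
```

>>> {"api": "servo_tool", "payload": {"motion": [[[0,0,0,0,0,0,1],[0,0,0,0,0,0,1],[0,0,0,0,0,0,1],[0,0,0,0,0,0,1],[0,0,0,0,0,0,1],[0,0,0,0,0,0,1]]], "newtons": 25}}

```text
clock: 3.75
eef_pos: [604.4, -26.5, 93.4]
eef_rot: [3.142, -0.0, 2.974]
wrist_force: [-0.7, -0.2, 0.1]
finger_gap: 25.3
finger_force: 0.0
```

>>> {"api": "servo_tool", "payload": {"motion": [[[0,0,0,0,0,0,1],[0,0,0,0,0,0,1],[0,0,0,0,0,0,1],[0,0,0,0,0,0,1]]], "newtons": 60}}

```text
clock: 4.15
eef_pos: [604.4, -26.4, 93.4]
eef_rot: [3.142, 0.0, 2.974]
wrist_force: [0.6, 0.5, -0.0]
finger_gap: 21.4
finger_force: 60.0
```

```bash
python3 - <<'E'
from h import *
s=manip.read_state();print(s)
c=load('wrist')
P=cloud(c)
# enclosure from wrist view
M=P.reshape(-1,3); 
b=(abs(M[:,0]-580)<130)&(abs(M[:,1]-290)<110)
for lo,hi in ((4,9),(36,42),(43,52)):
    Q=M[b&(M[:,2]>lo)&(M[:,2]<hi)]
    if len(Q)>9:
        r=cv2.minAreaRect(Q[:,:2].astype(np.float32));print(lo,hi,len(Q),np.round(r[0],1),np.round(r[1],1),round(r[2],1))
a=cv2.resize(c['frame'][40:160,475:595,::-1],None,fx=5,fy=5,interpolation=cv2.INTER_CUBIC);cv2.imwrite('pics/w1c.png',a)
E
```

```text
{'clock': 4.15, 'joints': array([-1.04225608e-01,  5.28655899e-01,  1.47132625e+00,  5.63534690e-05,
        1.14160282e+00, -1.50764221e+00]), 'qd': array([-0.00141111,  0.00080749, -0.00090168, -0.00030058, -0.00130703,
        0.00159834]), 'effort': array([-2.66445950e-01, -6.29948044e+01, -3.24787223e+01, -1.14871077e-01,
        7.37726921e-02,  1.48450392e-03]), 'eef_pos': array([604.38371812, -26.40771066,  93.44665314]), 'eef_rot': array([3.14154103e+00, 4.43054951e-06, 2.97418948e+00]), 'wrist_force': array([ 0.6081175 ,  0.51784879, -0.01252701]), 'moment': array([ 0.12135322, -0.1711498 ,  0.02483935]), 'finger_force': 59.99991595745087, 'finger_gap': 21.43996420768258}
4 9 1472 [580.9 286.1] [201.9 266.1] 86.6
36 42 2971 [561.1 291.3] [ 82.6 120.4] 82.1
43 52 467 [568.8 287.1] [80.1 84.1] 78.5
```

View pics/w1c.png

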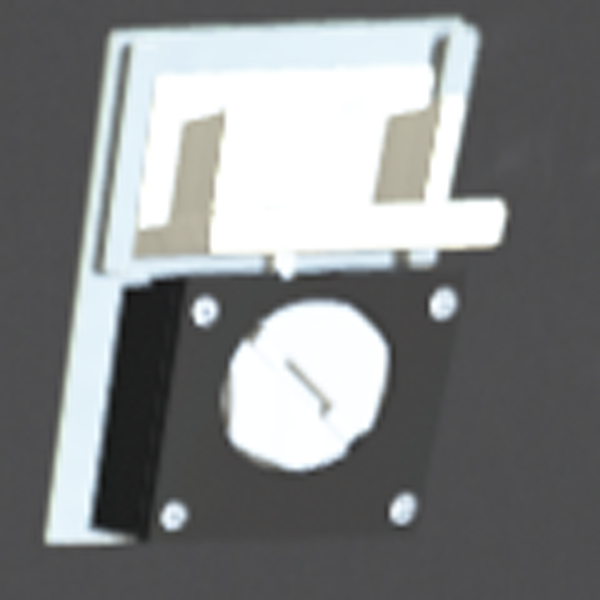

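>>> {"api": "servo_tool", "payload": {"motion": [[[0,0,0.03,0,0,0,1],[0,0,0.08,0,0,0,1],[0,0,0.14,0,0,0,1],[0,0,0.19,0,0,0,1],[0,0,0.22,0,0,0,1],[0,0,0.22,0,0,0,1]]]}}

```text
clock: 4.75
eef_pos: [605.2, -26.6, 206.7]
eef_rot: [3.141, 0.005, 2.974]
wrist_force: [-0.2, -0.2, -0.1]
finger_gap: 22.1
finger_force: 60.0
```

```bash
python3 - <<'E'
from h import *
c=load('wrist');t=load('top')
w=lambda x,y:(475+(x+.5)/5-.5,40+(y+.5)/5-.5)
g=lambda x,y:(262+(x+.5)/6.5-.5,175+(y+.5)/6.5-.5)
print('disc w',ray(c,*w(306,385),38.7),'top',ray(t,*g(190,153),38.7))
def dirn(a,b):d=b-a;return np.arctan2(d[1],d[0])
for a,b in (((288,360),(328,408)),((250,335),(350,448))):print('slot w',ray(c,*w(*a),37),ray(c,*w(*b),37),dirn(ray(c,*w(*a),37),ray(c,*w(*b),37)))
print('slot t',dirn(ray(t,*g(165,125),37),ray(t,*g(205,170),37)))
S=[ray(c,*w(*p),39)for p in((205,311),(443,303),(403,508),(173,515))]
print('screws',np.round(S,1),np.mean(S,0),dirn(S[3],S[0]),dirn(S[2],S[1]))
s=manip.read_state();print(s['eef_pos'],s['moment'],s['wrist_force'])
E
```

```text
disc w [575.18657978 290.10801839  38.7       ] top [577.97926496 289.29017841  38.7       ]
slot w [567.3743482  285.77149361  37.        ] [583.12549639 297.9889208   37.        ] 0.6597179781686457
slot w [558.47483458 274.56349118  37.        ] [595.92662214 305.0148754   37.        ] 0.6826671832622587
slot t -2.442453092082367
screws [[549.5 260.2  39. ]
 [558.3 327.8  39. ]
 [616.  320.2  39. ]
 [607.  252.3  39. ]] [582.70105096 290.11325602  39.        ] 3.0040698055418438 3.0098715892695886
[605.15667614 -26.55141456 206.72325777] [ 0.02031191 -0.12781249 -0.02402522] [-0.22096882 -0.22068024 -0.06240461]
```

>>> {"api": "servo_tool", "payload": {"motion": [[[0,0.08,0,0,0,0.03,1],[-0.02,0.16,0,0,0,0.07,1],[-0.03,0.24,0,0,0,0.11,1],[-0.04,0.32,0,0,0,0.15,1],[-0.05,0.4,0,0,0,0.19,1],[-0.057,0.48,0,0,0,0.23,1],[-0.057,0.55,0,0,0,0.27,1],[-0.057,0.61,0,0,0,0.27,1],[-0.057,0.632,0,0,0,0.27,1],[-0.057,0.632,0,0,0,0.27,1]]]}}

```text
clock: 5.75
eef_pos: [575.4, 290.3, 202.6]
eef_rot: [3.141, -0.001, -2.46]
wrist_force: [-0.1, -0.1, -1.2]
finger_gap: 21.4
finger_force: 60.0
```

>>> {"api": "servo_tool", "payload": {"motion": [[[0,0,0,0,0,0,1],[0,0,0,0,0,0,1],[0,0,0,0,0,0,1]]]}}

```text
clock: 6.05
eef_pos: [576.2, 288.4, 203.6]
eef_rot: [-3.141, 0.0, -2.462]
wrist_force: [-0.4, -0.8, -1.1]
finger_gap: 21.7
finger_force: 60.0
```

```bash
python3 - <<'E'
from h import *
s=manip.read_state();print(s)
c=grab('wrist');grab('top');print(np.round(c['cam_to_world'],3).tolist())
cv2.imwrite('pics/w2.png',c['frame'][...,::-1])
E
```

```text
{'clock': 6.05, 'joints': array([ 4.07303567e-01,  5.15508333e-01,  1.22529750e+00, -9.17015106e-05,
        1.40068028e+00, -1.84279136e+00]), 'qd': array([ 0.00533678,  0.00078756, -0.00246421,  0.0013425 ,  0.00038462,
        0.00354376]), 'effort': array([ 1.24269384e-01, -6.64264083e+01, -3.64702284e+01, -3.53376358e-02,
        6.50935387e-02, -8.35645624e-03]), 'eef_pos': array([576.16432025, 288.40837439, 203.61327638]), 'eef_rot': array([-3.14147697e+00,  7.83465952e-05, -2.46227853e+00]), 'wrist_force': array([-0.36382094, -0.84934364, -1.10735283]), 'moment': array([ 0.07019168, -0.08350045, -0.00998033]), 'finger_force': 59.999515414237976, 'finger_gap': 21.67164592018253}
[[-0.628, 0.745, 0.224, 511.166], [0.778, 0.601, 0.18, 235.121], [-0.0, 0.288, -0.958, 384.084], [0.0, 0.0, 0.0, 1.0]]
```

View pics/w2.png

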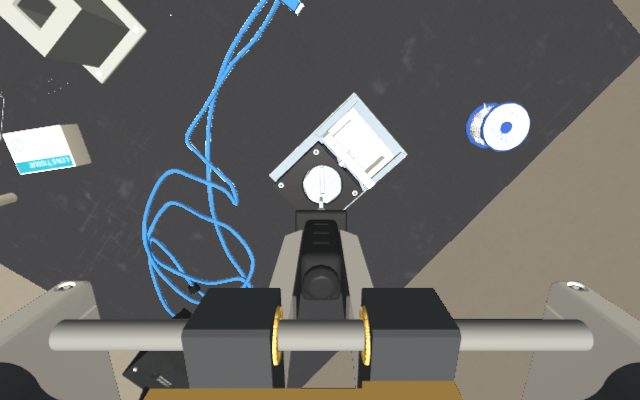

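The wrist view shows the disc at about (322,184) with its slot near-vertical in the picture, in line with the blade, and the collar below it. I'll enlarge that region.

```bash
python3 - <<'E'
from h import *
c=load('wrist')
cv2.imwrite('pics/w2c.png',cv2.resize(c['frame'][150:220,280:364,::-1],None,fx=8,fy=8,interpolation=cv2.INTER_CUBIC))
E
```

```text
(no output)
```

View pics/w2c.png

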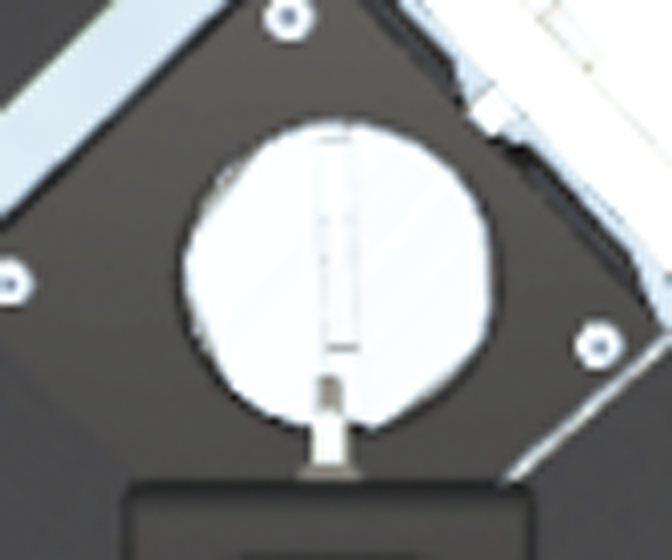

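```bash
python3 - <<'E'
from h import *
c=load('wrist')
w=lambda x,y:(280+(x+.5)/8-.5,150+(y+.5)/8-.5)
A=ray(c,*w(338.5,276),38.7);a=ray(c,*w(336,140),38.7);b=ray(c,*w(343,347),38.7)
print('disc',A,'slot',a,b,np.arctan2(*(b-a)[[1,0]]))
for z in (121,125):
    T=ray(c,*w(328.5,377),z);print('corner',z,T,'-> tip',T+9.5*np.array([np.cos(.68),np.sin(.68),0]))
L=ray(c,*w(313,460),140);print(L)
S=[ray(c,*w(*p),39)for p in((289,17),(8,284),(599,345))];print(np.round(S,1))
P=cloud(c)
for v in range(190,215,2):print(v,P[v,319:324].round(0).tolist()) if v>194 and v<206 else 0
E
```

```text
disc [576.20218945 289.20949897  38.7       ] slot [560.29701817 275.87798858  38.7       ] [584.41827722 296.73085031  38.7       ] 0.7128528510908877
corner 121 [570.84069026 283.0155161  121.        ] -> tip [578.22763109 288.98904983 121.        ]
corner 125 [569.93338389 282.28732273 125.        ] -> tip [577.32032472 288.26085646 125.        ]
[574.94094709 284.16261297 140.        ]
[[550.4 259.1  39. ]
 [608.4 251.1  39. ]
 [559.7 326.8  39. ]]
196 [[590.0, 296.0, 40.0], [589.0, 297.0, 39.0], [589.0, 298.0, 38.0], [587.0, 298.0, 41.0], [587.0, 300.0, 40.0]]
198 [[570.0, 281.0, 132.0], [569.0, 281.0, 133.0], [569.0, 282.0, 132.0], [569.0, 283.0, 132.0], [589.0, 301.0, 39.0]]
200 [[570.0, 281.0, 137.0], [570.0, 281.0, 138.0], [569.0, 282.0, 139.0], [569.0, 283.0, 137.0], [591.0, 303.0, 40.0]]
202 [[571.0, 281.0, 142.0], [570.0, 282.0, 142.0], [569.0, 282.0, 143.0], [569.0, 283.0, 142.0], [597.0, 308.0, 23.0]]
204 [[572.0, 282.0, 142.0], [571.0, 283.0, 143.0], [571.0, 284.0, 142.0], [571.0, 284.0, 142.0], [595.0, 306.0, 40.0]]
```

>>> {"api": "servo_tool", "payload": {"motion": [[[-0.0012,0.0016,-0.04,0,0,0.01,1],[-0.0012,0.0016,-0.09,0,0,0.01,1],[-0.0012,0.0016,-0.13,0,0,0.01,1],[-0.0012,0.0016,-0.155,0,0,0.01,1],[-0.0012,0.0016,-0.165,0,0,0.01,1],[-0.0012,0.0016,-0.165,0,0,0.01,1],[-0.0012,0.0016,-0.165,0,0,0.01,1],[-0.0012,0.0016,-0.165,0,0,0.01,1]]]}}

```text
clock: 6.95
eef_pos: [575.7, 290.5, 122.0]
eef_rot: [-3.141, 0.002, -2.429]
wrist_force: [-0.5, 0.2, -1.3]
finger_gap: 21.5
finger_force: 60.0
```

```bash
python3 - <<'E'
from h import *
s=manip.read_state();print(s['eef_pos'],s['eef_rot'],s['moment'],s['wrist_force'])
c=grab('wrist')
cv2.imwrite('pics/w3c.png',cv2.resize(c['frame'][140:240,270:370,::-1],None,fx=6,fy=6,interpolation=cv2.INTER_CUBIC))
E
```

```text
[575.69703421 290.47194673 122.02166878] [-3.14109328e+00  1.55251934e-03 -2.42942252e+00] [ 0.09967836 -0.07983936 -0.04940225] [-0.48746805  0.19012801 -1.26891346]
```

View pics/w3c.png

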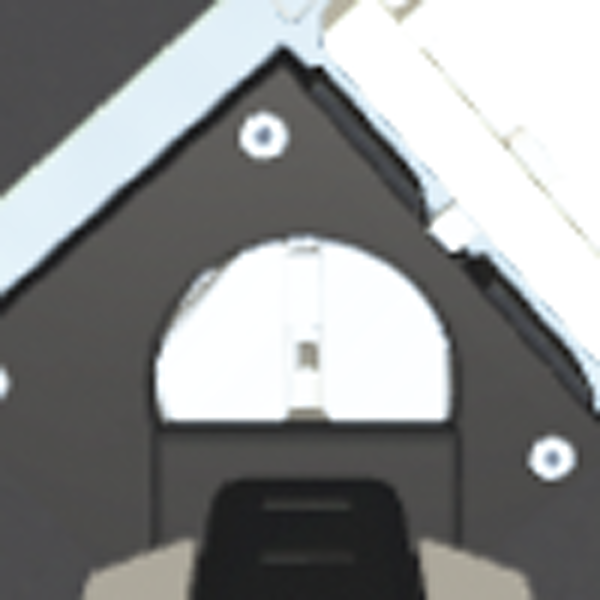

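The blade tip is at crop (307,342), almost centred on the slot, whose sides are at 288 and 322. I'll check the remaining offset numerically.

```bash
python3 - <<'E'
from h import *
for i in range(3):
    s=manip.read_state();print(s['clock'],s['eef_pos'],s['eef_rot'][2]);grab('top')
c=load('wrist')
w=lambda x,y:(270+(x+.5)/6-.5,140+(y+.5)/6-.5)
# circle fit of disc top edge points
P=np.array([ray(c,*w(*p),38.7)[:2] for p in((305,238),(156,375),(452,375),(235,257),(375,259),(163,420),(447,420))])
from scipy.optimize import least_squares
r=least_squares(lambda q:np.hypot(*(P-q[:2]).T)-23,P.mean(0));print(r.x,r.fun.round(1))
u=np.array([np.cos(.712),np.sin(.712)])
zt=s['eef_pos'][2]-78.4
T=ray(c,*w(307,342),zt)[:2]+9.5*u;print(zt,T,'along,lat err',(T-r.x)@u,(T-r.x)@[-u[1],u[0]])
a=ray(c,*w(304,250),38.7);b=ray(c,*w(306,410),38.7);print(np.arctan2(*(b-a)[[1,0]]), 'lat slot',(a[:2]-r.x)@[-u[1],u[0]],(b[:2]-r.x)@[-u[1],u[0]])
E
```

```text
7.0 [575.57466196 290.46879315 121.86432974] -2.429355411372444
7.05 [575.51854966 290.41556891 121.67656485] -2.4294320333527977
7.1 [575.45341849 290.4113994  121.50402044] -2.429431190838446
[576.01350904 289.19883344] [ 0.3  0.3  0.2 -0.1 -0.2  0.1  0.3]
43.104020442188784 [576.84072634 290.4737027 ] along,lat err 1.4591851923880874 0.42468655311318165
0.7231571980275278 lat slot -0.03049726067978023 0.25782945737146046
```

>>> {"api": "servo_tool", "payload": {"motion": [[[-0.0016,-0.0022,0,0,0,0,1],[-0.0016,-0.0022,0,0,0,0,1],[-0.0016,-0.0022,-0.004,0,0,0,1],[-0.0016,-0.0022,-0.007,0,0,0,1],[-0.0016,-0.0022,-0.01,0,0,0,1],[-0.0016,-0.0022,-0.012,0,0,0,1],[-0.0016,-0.0022,-0.014,0,0,0,1],[-0.0016,-0.0022,-0.014,0,0,0,1],[-0.0016,-0.0022,-0.014,0,0,0,1]]]}}

```text
clock: 8.05
eef_pos: [574.6, 289.4, 114.0]
eef_rot: [-3.141, 0.001, -2.429]
wrist_force: [2.9, 2.3, -0.8]
finger_gap: 21.5
finger_force: 60.0
```

```bash
python3 -c "
from h import *
s=manip.read_state();print(s['eef_pos'],s['eef_rot'],s['moment'],s['wrist_force'])"
```

```text
[574.64352097 289.39828552 114.02798592] [-3.14148811e+00  6.79881362e-04 -2.42934290e+00] [ 0.63834465 -0.78644515  0.02257916] [ 2.86891914  2.28208341 -0.82497774]
```

>>> {"api": "servo_tool", "payload": {"motion": [[[0.0012,0.001,0,0,0,0,1],[0.0012,0.001,-0.002,0,0,0,1],[0.0012,0.001,-0.004,0,0,0,1],[0.0012,0.001,-0.005,0,0,0,1],[0.0012,0.001,-0.005,0,0,0,1]]]}}

```text
clock: 8.55
eef_pos: [575.0, 289.6, 111.2]
eef_rot: [3.141, -0.0, -2.429]
wrist_force: [0.8, -0.4, -1.1]
finger_gap: 21.4
finger_force: 60.0
```

```bash
cat > st.py <<'E'
from h import *
s=manip.read_state();print(s['eef_pos'].round(2),s['eef_rot'].round(4),s['moment'].round(3),s['wrist_force'].round(2),s['joints'][5],s['effort'][5])
E
python3 st.py
```

```text
[574.97 289.64 111.25] [ 3.1415e+00 -4.0000e-04 -2.4294e+00] [ 0.263 -0.279 -0.058] [ 0.78 -0.39 -1.08] -1.8731637925704039 0.0002465211582602933
```

>>> {"api": "servo_tool", "payload": {"motion": [[[0,0,0,0,0,-0.01,1],[0,0,0,0,0,-0.02,1],[0,0,0,0,0,-0.03,1],[0,0,0,0,0,-0.04,1],[0,0,0,0,0,-0.05,1],[0,0,0,0,0,-0.06,1],[0,0,0,0,0,-0.07,1],[0,0,0,0,0,-0.08,1],[0,0,0,0,0,-0.09,1],[0,0,0,0,0,-0.09,1]]]}}

```text
clock: 9.55
eef_pos: [575.1, 289.6, 111.3]
eef_rot: [-3.141, -0.0, -2.713]
wrist_force: [0.7, -1.1, -1.3]
finger_gap: 21.8
finger_force: 60.0
```

```bash
python3 st.py
```

```text
[575.06 289.59 111.35] [-3.1414e+00 -2.0000e-04 -2.7126e+00] [ 0.035 -0.444  0.065] [ 0.65 -1.13 -1.32] -1.589954985236174 0.6392180174589157
```

>>> {"api": "servo_tool", "payload": {"motion": [[[0,0,0,0,0,-0.01,1],[0,0,0,0,0,-0.025,1],[0,0,0,0,0,-0.025,1],[0,0,0,0,0,-0.025,1]]]}}

```text
clock: 9.95
eef_pos: [575.0, 289.6, 111.3]
eef_rot: [-3.141, -0.0, -2.789]
wrist_force: [1.3, -0.3, -2.4]
finger_gap: 21.6
finger_force: 60.0
```

```bash
python3 st.py
```

```text
[575.02 289.64 111.32] [-3.1415e+00 -3.0000e-04 -2.7888e+00] [-0.01  -0.399  0.029] [ 1.25 -0.34 -2.41] -1.513747156949291 0.1633659191429615
```

```bash
cat > mz.py <<'E'
from h import *
m=[]
for i in range(5):
    s=manip.read_state();m.append(s['moment'][2]);manip.camera('wrist')
print('yaw',s['eef_rot'][2].round(4),'pos',s['eef_pos'].round(2),'mz',np.round(m,3),np.mean(m).round(3),s['wrist_force'].round(1))
E
python3 mz.py
```

```text
yaw -2.7899 pos [575.01 289.65 111.31] mz [0.029 0.078 0.045 0.03  0.058] 0.048 [ 0.1 -1.  -1.8]
```

>>> {"api": "servo_tool", "payload": {"motion": [[[0,0,0,0,0,-0.01,1],[0,0,0,0,0,-0.02,1],[0,0,0,0,0,-0.02,1],[0,0,0,0,0,-0.02,1]]]}}

```text
clock: 10.6
eef_pos: [575.0, 289.7, 111.4]
eef_rot: [-3.142, -0.0, -2.852]
wrist_force: [0.5, -1.1, -3.1]
finger_gap: 21.8
finger_force: 60.0
```

```bash
python3 mz.py
```

```text
yaw -2.853 pos [575.02 289.69 111.35] mz [-0.     0.07   0.054  0.015  0.093] 0.046 [ 0.6 -1.1 -3.3]
```

>>> {"api": "servo_tool", "payload": {"motion": [[[0,0,0,0,0,-0.01,1],[0,0,0,0,0,-0.022,1],[0,0,0,0,0,-0.022,1],[0,0,0,0,0,-0.022,1]]]}}

```text
clock: 11.25
eef_pos: [575.0, 289.8, 111.4]
eef_rot: [3.142, -0.0, -2.921]
wrist_force: [0.7, -0.3, -3.9]
finger_gap: 21.9
finger_force: 60.0
```

```bash
python3 mz.py
```

```text
yaw -2.9221 pos [575.02 289.72 111.36] mz [ 0.01   0.016  0.014 -0.026  0.086] 0.02 [-0.8 -0.2 -3.4]
```

>>> {"api": "servo_tool", "payload": {"motion": [[[0,0,0,0,0,-0.01,1],[0,0,0,0,0,-0.022,1],[0,0,0,0,0,-0.022,1],[0,0,0,0,0,-0.022,1]]]}}

```text
clock: 11.9
eef_pos: [575.0, 289.8, 111.4]
eef_rot: [3.142, -0.0, -2.99]
wrist_force: [-0.6, -0.0, -3.9]
finger_gap: 21.5
finger_force: 60.0
```

```bash
python3 mz.py; python3 - <<'E'
from h import *
c=grab('wrist')
cv2.imwrite('pics/w4c.png',cv2.resize(c['frame'][120:260,240:400,::-1],None,fx=5,fy=4.2,interpolation=cv2.INTER_CUBIC))
E
```

```text
yaw -2.9912 pos [575.03 289.75 111.39] mz [0.147 0.099 0.114 0.133 0.083] 0.115 [ 0.1 -0.6 -4. ]
```

View pics/w4c.png

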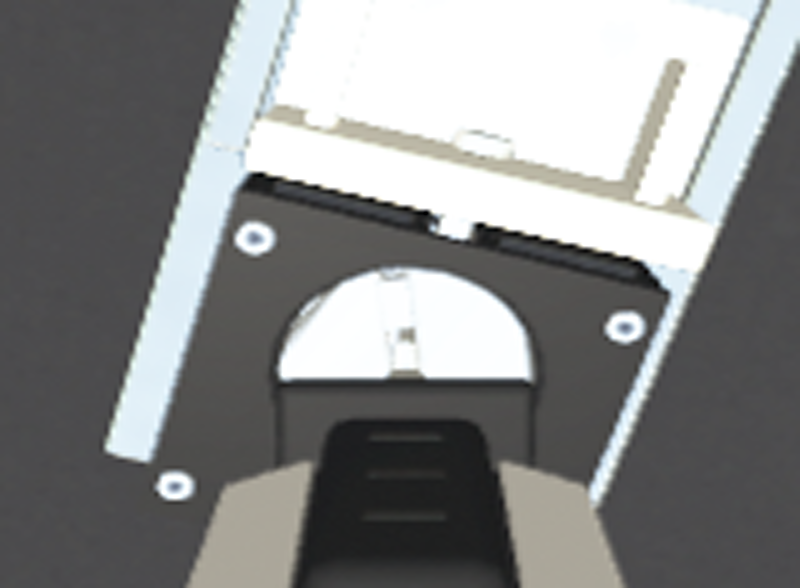

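The disc turns with the blade, with its mark at (395,275) and the blade at (405,335). The torque has now risen to about 0.115 N m, so I'll use smaller steps.

>>> {"api": "servo_tool", "payload": {"motion": [[[0,0,0,0,0,-0.006,1],[0,0,0,0,0,-0.013,1],[0,0,0,0,0,-0.013,1]]]}}

```text
clock: 12.5
eef_pos: [575.0, 289.8, 111.4]
eef_rot: [3.142, -0.0, -3.034]
wrist_force: [-0.4, 0.8, -3.3]
finger_gap: 21.7
finger_force: 60.0
```

```bash
python3 mz.py
```

```text
yaw -3.0324 pos [575.02 289.78 111.39] mz [0.048 0.121 0.08  0.042 0.01 ] 0.06 [ 0.7  0.3 -5.1]
```

>>> {"api": "servo_tool", "payload": {"motion": [[[0,0,0,0,0,-0.01,1],[0,0,0,0,0,-0.018,1],[0,0,0,0,0,-0.018,1]]]}}

```text
clock: 13.05
eef_pos: [575.0, 289.8, 111.4]
eef_rot: [3.141, -0.0, -3.09]
wrist_force: [-0.8, 0.9, -4.6]
finger_gap: 21.8
finger_force: 60.0
```

```bash
python3 mz.py
```

```text
yaw -3.0886 pos [575.03 289.79 111.43] mz [0.132 0.069 0.096 0.052 0.114] 0.093 [-1.4  2.1 -4.6]
```

>>> {"api": "servo_tool", "payload": {"motion": [[[0,0,0,0,0,-0.01,1],[0,0,0,0,0,-0.018,1],[0,0,0,0,0,-0.018,1]]]}}

```text
clock: 13.6
eef_pos: [575.0, 289.8, 111.4]
eef_rot: [3.142, 0.0, 3.137]
wrist_force: [-0.2, 1.8, -5.6]
finger_gap: 21.7
finger_force: 60.0
```

```bash
python3 mz.py
```

```text
yaw 3.138 pos [575.06 289.8  111.46] mz [0.083 0.116 0.012 0.091 0.128] 0.086 [-0.6  1.5 -5.5]
```

>>> {"api": "servo_tool", "payload": {"motion": [[[0,0,0,0,0,-0.01,1],[0,0,0,0,0,-0.018,1],[0,0,0,0,0,-0.018,1]]]}}

```text
clock: 14.15
eef_pos: [575.1, 289.8, 111.4]
eef_rot: [3.141, -0.0, 3.081]
wrist_force: [-0.7, 3.2, -4.8]
finger_gap: 21.4
finger_force: 60.0
```

```bash
python3 mz.py
```

```text
yaw 3.0815 pos [575.07 289.81 111.47] mz [0.057 0.133 0.115 0.105 0.052] 0.092 [-0.6  2.6 -5. ]
```

>>> {"api": "servo_tool", "payload": {"motion": [[[0,0,0,0,0,-0.01,1],[0,0,0,0,0,-0.018,1],[0,0,0,0,0,-0.018,1]]]}}

```text
clock: 14.7
eef_pos: [575.0, 289.8, 111.4]
eef_rot: [3.141, -0.0, 3.024]
wrist_force: [-1.4, 3.2, -4.8]
finger_gap: 21.6
finger_force: 60.0
```

```bash
python3 mz.py
```

```text
yaw 3.025 pos [575.06 289.81 111.44] mz [0.135 0.095 0.069 0.041 0.084] 0.085 [-0.4  3.2 -5.7]
```

>>> {"api": "servo_tool", "payload": {"motion": [[[0,0,0,0,0,-0.01,1],[0,0,0,0,0,-0.018,1],[0,0,0,0,0,-0.018,1]]]}}

```text
clock: 15.25
eef_pos: [575.1, 289.8, 111.4]
eef_rot: [3.141, -0.0, 2.967]
wrist_force: [-0.2, 4.8, -5.5]
finger_gap: 21.9
finger_force: 60.0
```

```bash
python3 mz.py
```

```text
yaw 2.9684 pos [575.09 289.79 111.43] mz [0.08  0.055 0.113 0.049 0.109] 0.081 [-0.3  4.8 -5.7]
```

>>> {"api": "servo_tool", "payload": {"motion": [[[0,0.001,0,0,0,-0.01,1],[0,0.001,0,0,0,-0.018,1],[0,0.001,0,0,0,-0.018,1]]]}}

```text
clock: 15.8
eef_pos: [575.1, 290.0, 111.4]
eef_rot: [-3.141, -0.0, 2.911]
wrist_force: [-0.8, 1.3, -4.0]
finger_gap: 21.7
finger_force: 60.0
```

```bash
python3 mz.py
```

```text
yaw 2.9117 pos [575.06 290.04 111.41] mz [0.092 0.077 0.012 0.043 0.011] 0.047 [-1.5  2.  -4.2]
```

>>> {"api": "servo_tool", "payload": {"motion": [[[0,0,0,0,0,-0.01,1],[0,0,0,0,0,-0.018,1],[0,0,0,0,0,-0.018,1]]]}}

```text
clock: 16.35
eef_pos: [575.1, 290.1, 111.4]
eef_rot: [-3.141, 0.0, 2.854]
wrist_force: [0.6, 0.8, -5.0]
finger_gap: 21.5
finger_force: 60.0
```

```bash
python3 mz.py
```

```text
yaw 2.8553 pos [575.09 290.14 111.42] mz [0.066 0.081 0.065 0.015 0.083] 0.062 [-1.2  1.7 -5.2]
```

>>> {"api": "servo_tool", "payload": {"motion": [[[0,0,0,0,0,-0.01,1],[0,0,0,0,0,-0.018,1],[0,0,0,0,0,-0.018,1]]]}}

```text
clock: 16.9
eef_pos: [575.1, 290.2, 111.4]
eef_rot: [-3.142, 0.0, 2.798]
wrist_force: [-0.4, 0.0, -4.7]
finger_gap: 21.6
finger_force: 60.0
```

```bash
python3 mz.py
```

```text
yaw 2.7987 pos [575.09 290.18 111.43] mz [0.063 0.049 0.075 0.103 0.117] 0.082 [-1.5 -0.1 -3.4]
```

>>> {"api": "servo_tool", "payload": {"motion": [[[0,0,0,0,0,-0.01,1],[0,0,0,0,0,-0.018,1],[0,0,0,0,0,-0.018,1]]]}}

```text
clock: 17.45
eef_pos: [575.1, 290.2, 111.4]
eef_rot: [-3.142, 0.0, 2.741]
wrist_force: [-1.2, 0.3, -4.5]
finger_gap: 21.4
finger_force: 60.0
```

```bash
python3 mz.py
```

```text
yaw 2.7422 pos [575.08 290.24 111.46] mz [0.076 0.059 0.134 0.015 0.07 ] 0.071 [-1.6  1.1 -4.4]
```

>>> {"api": "servo_tool", "payload": {"motion": [[[0,0,0,0,0,-0.01,1],[0,0,0,0,0,-0.018,1],[0,0,0,0,0,-0.018,1]]]}}

```text
clock: 18.0
eef_pos: [575.1, 290.3, 111.4]
eef_rot: [3.142, 0.0, 2.685]
wrist_force: [-0.6, 1.2, -5.1]
finger_gap: 21.8
finger_force: 60.0
```

```bash
python3 mz.py
```

```text
yaw 2.6856 pos [575.09 290.23 111.43] mz [0.046 0.084 0.083 0.098 0.091] 0.08 [-0.1  1.7 -4.8]
```

>>> {"api": "servo_tool", "payload": {"motion": [[[0,0,0,0,0,-0.01,1],[0,0,0,0,0,-0.018,1],[0,0,0,0,0,-0.018,1]]]}}

```text
clock: 18.55
eef_pos: [575.1, 290.3, 111.4]
eef_rot: [3.142, -0.0, 2.628]
wrist_force: [-0.3, 1.0, -4.6]
finger_gap: 21.6
finger_force: 60.0
```

```bash
python3 mz.py
```

```text
yaw 2.6291 pos [575.09 290.3  111.47] mz [0.129 0.097 0.093 0.122 0.062] 0.101 [ 0.3  1.1 -5.5]
```

>>> {"api": "servo_tool", "payload": {"motion": [[[0,0,0,0,0,-0.008,1],[0,0,0,0,0,-0.015,1],[0,0,0,0,0,-0.015,1]]]}}

```text
clock: 19.1
eef_pos: [575.1, 290.3, 111.4]
eef_rot: [3.141, -0.0, 2.58]
wrist_force: [-1.2, 1.7, -5.2]
finger_gap: 21.6
finger_force: 60.0
```

```bash
python3 mz.py
```

```text
yaw 2.5816 pos [575.07 290.27 111.46] mz [0.138 0.137 0.077 0.15  0.096] 0.12 [-0.2  2.1 -5.5]
```

Possibly the first contact, so I'll continue in small steps.

>>> {"api": "servo_tool", "payload": {"motion": [[[0,0,0,0,0,-0.006,1],[0,0,0,0,0,-0.013,1],[0,0,0,0,0,-0.013,1]]]}}

```text
clock: 19.65
eef_pos: [575.1, 290.3, 111.5]
eef_rot: [3.142, -0.0, 2.539]
wrist_force: [1.4, 2.1, -5.4]
finger_gap: 21.6
finger_force: 60.0
```

```bash
python3 mz.py
```

```text
yaw 2.5408 pos [575.06 290.27 111.44] mz [0.155 0.153 0.184 0.181 0.153] 0.165 [ 0.5  2.7 -5.9]
```

>>> {"api": "servo_tool", "payload": {"motion": [[[0,0,0,0,0,-0.006,1],[0,0,0,0,0,-0.013,1],[0,0,0,0,0,-0.013,1]]]}}

```text
clock: 20.2
eef_pos: [575.1, 290.3, 111.4]
eef_rot: [3.142, 0.0, 2.499]
wrist_force: [-0.2, 2.6, -5.4]
finger_gap: 21.1
finger_force: 60.0
```

```bash
python3 mz.py
```

```text
yaw 2.4999 pos [575.07 290.26 111.46] mz [0.209 0.18  0.125 0.112 0.194] 0.164 [-0.8  2.4 -5.3]
```

>>> {"api": "servo_tool", "payload": {"motion": [[[0,0,0,0,0,-0.005,1],[0,0,0,0,0,-0.01,1],[0,0,0,0,0,-0.01,1]]]}}

```text
clock: 20.75
eef_pos: [575.1, 290.2, 111.4]
eef_rot: [-3.142, 0.0, 2.468]
wrist_force: [0.0, 3.4, -4.9]
finger_gap: 21.6
finger_force: 60.0
```

```bash
sed -i 's/range(5)/range(8)/' mz.py; python3 mz.py
```

```text
yaw 2.4684 pos [575.07 290.25 111.44] mz [0.266 0.227 0.275 0.275 0.23  0.275 0.232 0.257] 0.255 [-0.9  2.  -5.5]
```

The torque is about 0.25 N m, which is snug. I'll relax the twist a little, staying within the slot's play, and then lift out.

>>> {"api": "servo_tool", "payload": {"motion": [[[0,0,0,0,0,0.008,1],[0,0,0,0,0,0.016,1],[0,0,0,0,0,0.016,1]]]}}

```text
clock: 21.45
eef_pos: [575.1, 290.3, 111.5]
eef_rot: [3.142, -0.0, 2.52]
wrist_force: [-0.1, 1.8, -5.2]
finger_gap: 21.6
finger_force: 60.0
```

```bash
python3 mz.py
```

```text
yaw 2.5185 pos [575.09 290.23 111.48] mz [0.038 0.006 0.043 0.088 0.075 0.15  0.037 0.083] 0.065 [ 0.2  3.  -4.9]
```

>>> {"api": "servo_tool", "payload": {"motion": [[[0,0,0,0,0,0.008,1],[0,0,0,0,0,0.011,1],[0,0,0,0,0,0.011,1],[0,0,0.006,0,0,0.011,1],[0,0,0.016,0,0,0.011,1],[0,0,0.04,0,0,0.011,1],[0,0,0.1,0,0,0.011,1],[0,0,0.18,0,0,0.011,1],[0,0,0.184,0,0,0.011,1],[0,0,0.184,0,0,0.011,1]]]}}

```text
clock: 22.85
eef_pos: [575.4, 290.2, 205.1]
eef_rot: [3.14, 0.002, 2.553]
wrist_force: [-0.3, -0.4, -0.8]
finger_gap: 21.6
finger_force: 60.0
```

```bash
python3 mz.py; python3 st.py; python3 - <<'E'
from h import *
c=grab('wrist');print(manip.read_state()['clock'])
cv2.imwrite('pics/w5c.png',cv2.resize(c['frame'][100:300,220:420,::-1],None,fx=3,fy=3,interpolation=cv2.INTER_CUBIC))
E
```

```text
yaw 2.5532 pos [574.87 290.17 202.65] mz [-0.007 -0.007  0.001  0.018  0.019  0.027  0.028  0.034] 0.014 [ 0.8 -0.2 -1.4]
[574.95 290.17 202.87] [-3.1408e+00 -5.0000e-04  2.5532e+00] [ 0.033 -0.113 -0.029] [ 0.16  0.13 -0.49] -0.5718026676380399 0.00011921737495868001
23.3
```

View pics/w5c.png

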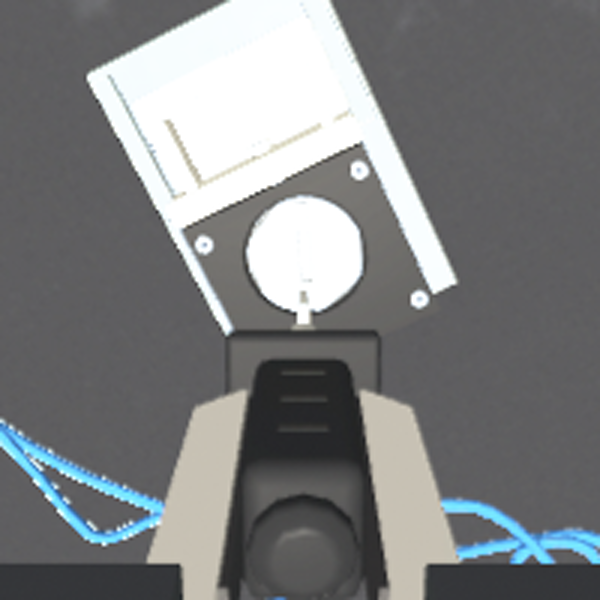

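The plate is drawn up against the lock block and the blade is clear of the disc. Now back to the stand.

>>> {"api": "servo_tool", "payload": {"motion": [[[0.01,-0.08,0,0,0,0.02,1],[0.02,-0.16,0,0,0,0.05,1],[0.03,-0.24,0,0,0,0.08,1],[0.04,-0.32,0,0,0,0.11,1],[0.05,-0.4,0,0,0,0.134,1],[0.059,-0.48,0,0,0,0.134,1],[0.059,-0.55,0,0,0,0.134,1],[0.059,-0.61,0,0,0,0.134,1],[0.059,-0.633,0,0,0,0.134,1],[0.059,-0.633,0,0,0,0.134,1]]]}}

```text
clock: 24.3
eef_pos: [604.5, -27.2, 203.3]
eef_rot: [3.142, -0.0, 2.972]
wrist_force: [0.4, 0.2, -0.8]
finger_gap: 21.8
finger_force: 60.0
```

>>> {"api": "servo_tool", "payload": {"motion": [[[0,0,0,0,0,0,1],[0,0,0,0,0,0,1],[0,0,0,0,0,0,1],[0,0,0,0,0,0,1],[0,0,0,0,0,0,1]]]}}

```text
clock: 24.8
eef_pos: [604.6, -25.9, 203.4]
eef_rot: [-3.142, 0.0, 2.975]
wrist_force: [0.7, 0.5, -0.2]
finger_gap: 21.4
finger_force: 60.0
```

```bash
python3 st.py
```

```text
[604.6  -25.85 203.44] [-3.1416  0.      2.9747] [ 0.065 -0.15   0.022] [ 0.65  0.45 -0.18] -1.5071402074914004 0.004985889536328614
```

>>> {"api": "servo_tool", "payload": {"motion": [[[0,-0.001,-0.04,0,0,0,1],[0,-0.001,-0.08,0,0,0,1],[0,-0.001,-0.12,0,0,0,1],[0,-0.001,-0.16,0,0,0,1],[0,-0.001,-0.19,0,0,0,1],[0,-0.001,-0.205,0,0,0,1],[0,-0.001,-0.213,0,0,0,1],[0,-0.001,-0.218,0,0,0,1],[0,-0.001,-0.219,0,0,0,1],[0,-0.001,-0.219,0,0,0,1]]]}}

```text
clock: 25.8
eef_pos: [604.8, -26.8, 94.5]
eef_rot: [3.142, 0.001, 2.974]
wrist_force: [-0.8, -0.3, -1.5]
finger_gap: 21.6
finger_force: 60.0
```

```bash
python3 st.py
```

```text
[604.83 -26.78  94.51] [3.1415e+00 9.0000e-04 2.9742e+00] [ 0.032 -0.115  0.009] [-0.76 -0.32 -1.48] -1.5081241902233808 0.00013823737845086725
```

>>> {"api": "servo_tool", "payload": {"motion": [[[0,0,0,0,0,0,1],[0,0,0,0,0,0,1],[0,0,-0.0008,0,0,0,1],[0,0,-0.0008,0,0,0,1],[0,0,-0.0008,0,0,0,0.7],[0,0,-0.0008,0,0,0,0.5],[0,0,-0.0008,0,0,0,0.2],[0,0,-0.0008,0,0,0,0.2],[0,0,-0.0008,0,0,0,0],[0,0,-0.0008,0,0,0,0]]]}}

```text
clock: 26.8
eef_pos: [604.6, -26.8, 93.6]
eef_rot: [-3.142, 0.0, 2.974]
wrist_force: [0.6, 0.3, 0.1]
finger_gap: 64.7
finger_force: 0.0
```

>>> {"api": "servo_tool", "payload": {"motion": [[[0,0,0,0,0,0,0],[0,0,0.03,0,0,0,0],[0,0,0.08,0,0,0,0],[0,0,0.16,0,0,0,0],[0,0,0.24,0,0,0,0],[0,0,0.32,0,0,0,0],[0,0,0.38,0,0,0,0],[0,0,0.38,0,0,0,0]]]}}

```text
clock: 27.6
eef_pos: [605.5, -26.8, 289.6]
eef_rot: [3.141, 0.008, 2.974]
wrist_force: [-0.1, -0.2, 0.0]
finger_gap: 94.0
finger_force: 0.0
```

```bash
python3 st.py; python3 - <<'E'
from h import *
c=grab('wrist');cv2.imwrite('pics/w6.png',c['frame'][...,::-1])
P=cloud(c).reshape(-1,3)
for lo,hi in ((80,86),(134,147)):
    Q=P[(P[:,2]>lo)&(P[:,2]<hi)&(abs(P[:,0]-605)<40)&(abs(P[:,1]+26)<40)]
    if len(Q)>9:
        r=cv2.minAreaRect(Q[:,:2].astype(np.float32));print(lo,hi,len(Q),Q.mean(0).round(1),np.round(r[0],1),np.round(r[1],1),round(r[2],1))
E
```

```text
[605.46 -26.84 289.55] [3.1411 0.0083 2.9742] [-0.011 -0.113  0.008] [-0.14 -0.25  0.01] -1.5080974099969147 -7.388832500510034e-05
80 86 314 [599.7 -26.2  83.8] [601.7 -24.9] [59.6 52.7] 84.0
134 147 347 [602.2 -27.4 141.2] [603.9 -27.8] [21.1 26.7] 80.8
```

View pics/w6.png

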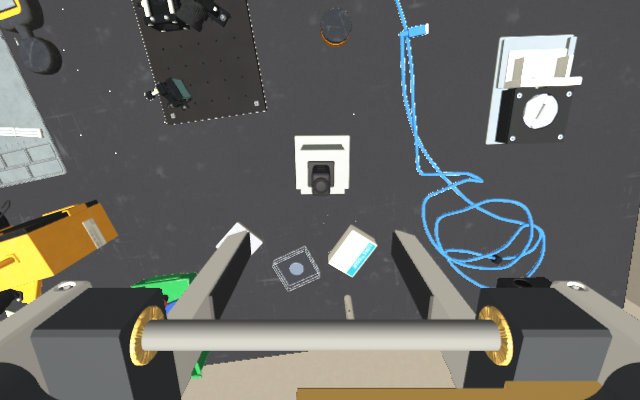

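The driver stands upright in its stand at (321,178). The disc at (541,111) is turned, and the plate sits against the block.

```bash
python3 -c "
from h import *
print(manip.sign_off())"
```

```text
the job is handed in; nothing more can be done
None
```

I closed the cam lock to snug, stopping at about 0.25 N m of turning torque, put the screwdriver back upright in its stand, and handed the job in at about 28 s; no verdict on the result came back.

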